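# Reset and start the forge blower

## Robot

A 7-joint arm with a two-finger parallel gripper is mounted at the origin on the work surface. World frame = base frame: x ahead of the robot, y to its left, z up, the work surface at z = 0. Lengths are in mm, angles in degrees, forces in N, time in s.
With the tool pointing down it reaches from about 350 to 900 mm from the base axis. Payload 8.1 kg.
Tool frame: the origin (TCP) lies on the centre line of the jaws, within the pads' length; the fingertips stand 22 mm ahead of it and the grasp point (between the pads) lies 3 mm ahead of it; x points along the fingers, y is the direction in which the jaws open and shut, and the axes are right-handed (so a half turn about x gives the same grasp; the last joint's range is limited). The gripper opens to 92 mm and grips with 3 to 60 N. Pads are 19 mm wide; open, the fingers measure 130 mm over their backs; the gripper's body (75 mm by 190 mm) begins 47 mm behind the grasp point.
Start: joints at [62.132, 24.895, 1.432, 90.138, -0.665, 64.973, -4.303], TCP at [234.007, -579.553, 248.742] pointing down, gripper open.
Joint ranges: [-149.89, 149.89], [-25.12, 119.58], [-72.63, 75.52], [4.76, 147.25], [-75.54, 255.54], [6.69, 114.76], [-157.13, 157.13]. Speed limits (degrees/s): [127.2, 127.2, 172.46, 172.46, 180, 180, 180].

## Interface

Orientations are given as a 3x3 rotation matrix whose columns are the frame's x, y, z axes.
In Python, from station import * gives the robot as it stands.
- The arm moves only by the shell command python3 -m crank 'ROWS' [OPENING]. ROWS is JSON, a list of rows, each a list of 2 entries, a list of its own where there are three numbers: the shift along the tool's x, y, z in cm, then the turn, a rotation vector about the tool's x, y, z in degrees. A call has 1 to 20 rows; each row is the pose to reach, as a shift and turn from the pose commanded when the call began, along the tool's axes at that moment; what a row does not reach only later rows make up. A row lasts 1/10 s, in which the tool goes at most 50 mm and 8.59 degrees, less where a joint would pass 70% of its speed; a pose out of reach is approached as far as the arm can. A call with a gripper value outside its range is refused whole. OPENING is the finger opening in cm, from 0 to 9.18, set as the call begins (- or left out, the last holds). The fingers move at their own pace and stop on an object; the grip force is fixed at half the most. Time passes only in rows, so rows that repeat a pose let the fingers close. It gives the time, the measured TCP pose, the force and the opening at its end, in the units of the state.
- state(): the state, without advancing time (a new reading comes with each control period).
- read_camera(name): name is "side" or "top"; returns the picture (420x560x3 uint8, blue, green, red); there is no depth.
- camera_model(name): a dict with "mtx" (3x3 intrinsics, pixels), "T" (4x4, takes a point from camera to world coordinates). Camera axes: x right, y up, looking along -z (the intrinsics and any distortion apply to the point x, -y, -z); pixel columns grow to the right and rows downward; lengths in mm; the calibration is good to about 2 mm. A picture is of the moment at which its call begins. camera_model takes no time and is no camera call.
- hand_in(): hands the job in, once; it reports no verdict.
Trained networks look in the newest picture that a camera, given by its name, has taken for a name from the list of things; names that differ only in an ending like _2 or _b are one class to them, and where a whole thing is asked for, a point or a joint stands for the part that bears it (a point fixed in the world has none). Each returns a list of dicts, best first, with "confidence" (0 to 1); they miss things now and then, are a little off and sometimes report something else, mostly with a low value. They report only what shows in the picture. A call takes as long as a camera call.
- look_for(camera, thing): "at" ([x, y, z] in mm, in the coordinates of the camera as it stood for that picture, good to about 4 mm: the middle of the surface that is visible of it).
- place_of(camera, thing): "at" ([x, y, z] in mm, in the coordinates of the camera as it stood for that picture, good to about 4 mm: a listed point, or the origin of a listed thing).
The state is a dict: "t": time; "joint_positions": joint angles; "qvel": joint speeds; "effort": joint torques, N m; "eef_pos": TCP position; "ee_rot": TCP orientation; "force": force on the tool from outside, world axes, zero at the start; "moment": the same for the moment, N m; "gripper_width": opening from 0.0 (shut) to 1.0 (fully open).
Only numpy, scipy, OpenCV 4.12 (cv2) and the standard library are available. Lean on these libraries where they do the work, as an engineer would, in place of code of your own. Each camera call takes 0.05 s, during which the arm holds its last target. There are 200 camera calls.

## Task

The forge's blower has tripped. On the grey, white-lidded three-button control box, first press the yellow reset button fully down, hold it there for about half a second and let it spring back up; then do the same with the green start button. Do not press the red stop button.

Things in the scene. Friction and masses are not known exactly. Their poses are not given: they have to be found in the camera images.
- reset_top (a point): Yellow RESET push button, to be pressed first. Cap 36 mm across in a black round housing 52 mm across, on top of the control box; unpressed its top is 94 mm above the table, 12 mm above the housing. Pushed straight down it travels 8 mm against a spring (1.4 N at first, 4.5 N at the bottom stop) and springs back up by itself. This point is the centre of the cap's top and moves with it; z is up.
- start_top (a point): Green START push button, to be pressed second. Cap 36 mm across in a black round housing 52 mm across, on top of the control box; unpressed its top is 94 mm above the table, 12 mm above the housing. Pushed straight down it travels 8 mm against a spring (1.4 N at first, 4.5 N at the bottom stop) and springs back up by itself. This point is the centre of the cap's top and moves with it; z is up.
- stop_top (a point): Red STOP push button, not to be pressed. Cap 36 mm across in a black round housing 52 mm across, on top of the control box; unpressed its top is 94 mm above the table, 12 mm above the housing. Pushed straight down it travels 8 mm against a spring (1.4 N at first, 4.5 N at the bottom stop) and springs back up by itself. This point is the centre of the cap's top and moves with it; z is up.
- control_box: Grey control box with a white lid, fixed to the table: x 100, y 300, z 70 mm, on a 130 x 330 mm foot plate. Origin: centre of its underside on the table; x across, y along the box. The three buttons stand in a row on its lid at y = -85, 0 and +85 mm, in any order of colours.

How it is judged (in metres and radians):
On the way, in this order (a step that is already met when the one before it is completed fails the run):
1. the yellow reset button is fully down (at least 6.5 of its 8 mm) for 0.2 s (distance of reset_top from where it was at the start of the episode above 0.0065 m), for 0.2 s.
2. the yellow reset button has sprung back up (within 2 mm) (distance of reset_top from where it was at the start of the episode below 0.002 m), for 0.1 s.
3. the green start button is fully down (at least 6.5 of its 8 mm) for 0.2 s (distance of start_top from where it was at the start of the episode above 0.0065 m), for 0.2 s.
4. the green start button has sprung back up (within 2 mm) (distance of start_top from where it was at the start of the episode below 0.002 m), for 0.1 s.
At the end, for the whole second after the job is handed in: After yellow and then green have each been fully pressed (at least 6.5 of 8 mm, for 0.2 s) and released, all three buttons stand fully up again (within 2 mm of their unpressed height) (distance of each of reset_top, start_top, stop_top from where it was at the start of the episode below 0.002 m); the robot touches nothing.
It fails at once if the red stop button is pressed (more than 2 mm) (distance of stop_top from where it was at the start of the episode above 0.002 m).
It also fails if it takes over 38 s, if anything falls off the work surface, if the arm or the gripper's body presses on something with over 40 N, if the wrist force passes 120 N, or if a joint passes its speed limit or range.

## Working session

There is one attempt and no reset: what is moved stays moved. The work goes in short steps, Python scripts to look and compute and a shell command to move; the robot and the scene stay as the last step left them, time stands still between calls to the robot, and variables do not carry over. Pictures are saved under pics/ and viewed, about 8 in all and at most 12, crops included, and the job is handed in when it is done.

```bash
mkdir -p pics; python3 - <<'E'
from station import *
import numpy as np, cv2
s=state(); print(s['t'],s['eef_pos'],np.round(s['ee_rot'],3).tolist(),s['force'],s['gripper_width'])
ims=[]
for c in ["top","side"]:
    im=read_camera(c); ims.append(im); T=np.array(camera_model(c)["T"])
    for n in ["reset_top","start_top","stop_top","control_box"]:
        for d in place_of(c,n)[:2]:
            print(c,n,round(d["confidence"],2),np.round(T[:3,:3]@d["at"]+T[:3,3],1))
cv2.imwrite("pics/a.png",cv2.resize(np.hstack(ims),(800,300)))
E
```

```text
0.0 [ 233.80134057 -579.11423935  247.96034175] [[-0.001, 0.374, -0.927], [0.001, -0.927, -0.374], [-1.0, -0.002, 0.0]] [ 0.1410554   0.58223333 -0.23826195] 0.9960203759892595
top reset_top 0.54 [556.   26.9  93.4]
top start_top 0.55 [534.5 107.4  92.1]
top stop_top 0.67 [577.5 -53.2  95. ]
top control_box 0.72 [555.8  29.4  -4. ]
side reset_top 0.64 [557.5  29.5  92.6]
side start_top 0.72 [533.1 108.8  93.4]
side stop_top 0.71 [580.1 -54.7  93.7]
side control_box 0.81 [556.1  34.9  -1.8]
```

View pics/a.png

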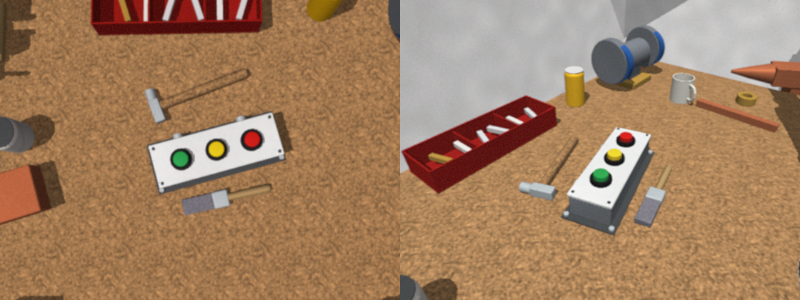

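```bash
python3 - <<'E'
from station import *
import numpy as np, cv2
im=read_camera("side"); m=camera_model("side");T=np.linalg.inv(np.array(m["T"]))
for p in [(234,-579,248),(234,-579,0),(350,-360,226),(350,-360,0),(450,-180,226)]:
    q=T[:3,:3]@p+T[:3,3]; q=np.array(m["mtx"])@[q[0],-q[1],-q[2]]; print(p,q[:2]/q[2])
cv2.imwrite("pics/b.png",im)
E
```

```text
(234, -579, 248) [604.93512858  71.76802288]
(234, -579, 0) [558.08117052 177.00324095]
(350, -360, 226) [512.18967651 100.51074991]
(350, -360, 0) [478.87310028 200.655162  ]
(450, -180, 226) [422.84302962 117.60341127]
```

View pics/b.png

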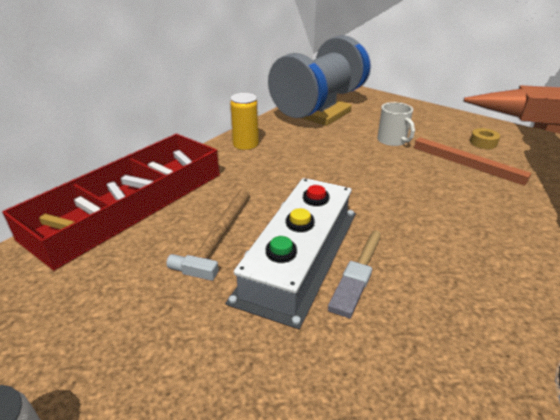

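Side picture: green (281,247), yellow (300,217) and red (317,194) agree with the networks. A copper horn tip at (465,100) lies near my line of travel, so I raise the tool first and cross high.

```bash
python3 -m crank '[[[-5,0,0],[0,0,0]],[[-10,0,0],[0,0,0]],[[-15,0,0],[0,0,0]],[[-18,0,0],[0,0,0]],[[-18,-4,-4.8],[0,0,0]],[[-18,-8,-9.5],[0,0,0]],[[-18,-11,-13],[0,0,0]],[[-18,-14,-16.7],[0,0,0]],[[-18,-17,-20.2],[0,0,0]],[[-18,-20,-23.8],[0,0,0]],[[-18,-23,-27.4],[0,0,0]],[[-18,-26,-31],[0,0,0]],[[-18,-29,-34.5],[0,0,0]],[[-18,-32,-38.1],[0,0,0]],[[-18,-35,-41.7],[0,0,0]],[[-18,-38,-45.2],[0,0,0]],[[-18,-41,-48.8],[0,0,0]],[[-18,-44.2,-52.6],[0,0,0]],[[-18,-44.2,-52.6],[0,0,0]],[[-18,-44.2,-52.6],[0,0,0]]]' 0
python3 - <<'E'
from station import *
import numpy as np
s=state(); print(s['t'],s['eef_pos'],np.round(s['ee_rot'],3).tolist(),s['force'],s['gripper_width'],s['joint_positions'])
E
```

```text
t: 2.55
eef_pos: [556.4, 28.5, 428.3]
ee_rot: [[-0.001, 0.377, -0.926], [0.0, -0.926, -0.377], [-1.0, -0.0, 0.001]]
force: [-0.1, -1.0, -1.2]
gripper_width: 0.001
2.55 [556.4358337   28.48708628 428.32286465] [[-0.001, 0.377, -0.926], [0.0, -0.926, -0.377], [-1.0, -0.0, 0.001]] [-0.11255398 -1.03066314 -1.18523355] 0.0011648264478055638 [  9.55664296  15.32840917 -24.13702559  80.18284765   6.20256524
  85.83754869 -82.12848658]
```

```bash
python3 -m crank '[[[5,0,0],[0,0,0]],[[10,0,0],[0,0,0]],[[15,0,0],[0,0,0]],[[20,0,0],[0,0,0]],[[25,0,0],[0,0,0]],[[28,0,0],[0,0,0]],[[29,0,0],[0,0,0]],[[29.2,0,0],[0,0,0]],[[29.2,0,0],[0,0,0]]]'
python3 - <<'E'
from station import *
import numpy as np, cv2
a=read_camera("side"); b=read_camera("top")
m=camera_model("side");T=np.linalg.inv(np.array(m["T"]))
cv2.imwrite("pics/c.png",np.hstack([cv2.resize(a[120:320,200:400],(400,400),interpolation=2),cv2.resize(b[140:290,180:330],(400,400),interpolation=2)]))
E
```

```text
t: 3.45
eef_pos: [557.3, 26.7, 138.2]
ee_rot: [[0.002, 0.374, -0.928], [-0.0, -0.928, -0.374], [-1.0, 0.001, -0.002]]
force: [-0.3, 0.3, -0.4]
gripper_width: 0.006
```

View pics/c.png

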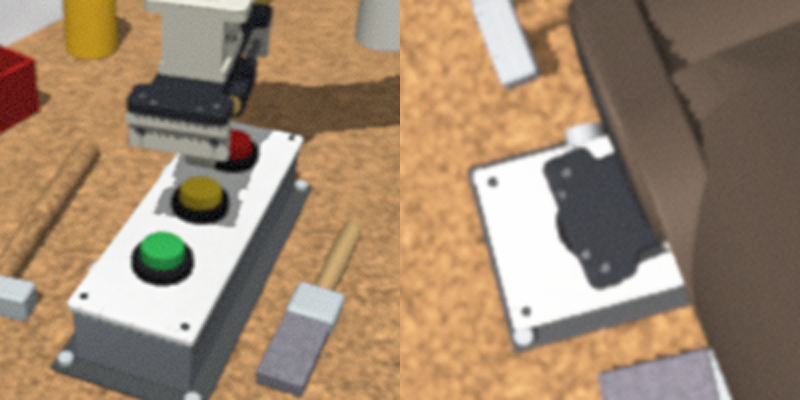

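```bash
python3 - <<'E'
from station import *
import numpy as np, cv2
s=state();R=np.array(s['ee_rot']);p=np.array(s['eef_pos'])
ims=[]
for c,(x,y) in {"side":(200,100),"top":(180,140)}.items():
    im=read_camera(c)[y:y+200,x:x+200]; im=cv2.resize(im,(400,400),interpolation=2)
    m=camera_model(c);T=np.linalg.inv(np.array(m["T"])); print(c,np.array(m["T"])[:3,3])
    def pr(P):
        q=T[:3,:3]@P+T[:3,3]; q=np.array(m["mtx"])@[q[0],-q[1],-q[2]]; return tuple(int(v) for v in np.round((q[:2]/q[2]-[x,y])*2))
    for l,col in [((0,0,0),(255,0,0)),((22,0,0),(255,0,255)),((22,0,9.5),(255,255,0)),((22,19,0),(255,255,0)),((22,-19,0),(255,255,0)),((22,0,-9.5),(255,255,0))]:
        cv2.circle(im,pr(p+R@l),3,col,-1)
    for P in [(557,28,94),(534,108,94),(579,-54,94)]: cv2.circle(im,pr(np.array(P)),3,(0,0,0),-1)
    ims.append(im)
cv2.imwrite("pics/d.png",np.hstack(ims))
E
```

```text
side [212.06144723 535.14934577 529.05892578]
top [474.33625478  46.30286751 939.28588177]
```

View pics/d.png

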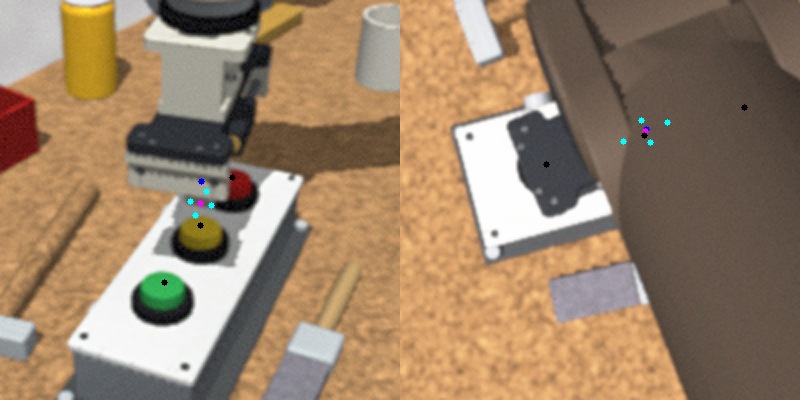

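```bash
python3 -m crank '[[[0.5,0,0],[0,0,0]],[[1,0,0],[0,0,0]],[[1.5,0,0],[0,0,0]],[[1.8,0,0],[0,0,0]],[[2.1,0,0],[0,0,0]],[[2.3,0,0],[0,0,0]],[[2.4,0,0],[0,0,0]],[[2.4,0,0],[0,0,0]],[[2.4,0,0],[0,0,0]]]'
```

```text
t: 4.55
eef_pos: [556.1, 27.2, 112.8]
ee_rot: [[-0.0, 0.374, -0.927], [-0.0, -0.927, -0.374], [-1.0, 0.0, 0.0]]
force: [-2.1, -0.7, 3.1]
gripper_width: 0.007
```

```bash
python3 -m crank '[[[0.2,0,0],[0,0,0]],[[0.4,0,0],[0,0,0]],[[0.5,0,0],[0,0,0]],[[0.6,0,0],[0,0,0]],[[0.6,0,0],[0,0,0]],[[0.6,0,0],[0,0,0]]]'
```

```text
t: 5.15
eef_pos: [556.5, 27.3, 108.0]
ee_rot: [[0.001, 0.374, -0.927], [-0.0, -0.927, -0.374], [-1.0, 0.001, -0.001]]
force: [-8.1, -0.8, 20.2]
gripper_width: -0.0
```

```bash
python3 -m crank '[[[0,0,0],[0,0,0]],[[0,0,0],[0,0,0]],[[0,0,0],[0,0,0]],[[-0.5,0,0],[0,0,0]],[[-2,0,0],[0,0,0]],[[-4,0,0],[0,0,0]],[[-5,0,0],[0,0,0]],[[-5,0,0],[0,0,0]],[[-5,-2,-0.2],[0,0,0]],[[-5,-4.5,-0.5],[0,0,0]],[[-5,-7,-0.8],[0,0,0]],[[-5,-8.4,-0.9],[0,0,0]],[[-5,-8.4,-0.9],[0,0,0]],[[-4,-8.4,-0.9],[0,0,0]],[[-3,-8.4,-0.9],[0,0,0]],[[-3,-8.4,-0.9],[0,0,0]]]'
python3 - <<'E'
from station import *
import numpy as np, cv2
a=read_camera("side");T=np.array(camera_model("side")["T"])
for n in ["reset_top","start_top","stop_top"]:
    for d in place_of("side",n)[:1]: print(n,round(d["confidence"],2),np.round(T[:3,:3]@d["at"]+T[:3,3],1))
cv2.imwrite("pics/e.png",cv2.resize(a[100:300,180:380],(500,500),interpolation=2))
E
```

```text
t: 6.75
eef_pos: [532.4, 106.6, 134.6]
ee_rot: [[-0.003, 0.373, -0.928], [-0.001, -0.928, -0.373], [-1.0, 0.0, 0.003]]
force: [0.2, 0.6, -1.2]
gripper_width: 0.005
reset_top 0.71 [558.4  29.   92.9]
start_top 0.82 [534.  109.2  91.7]
```

View pics/e.png

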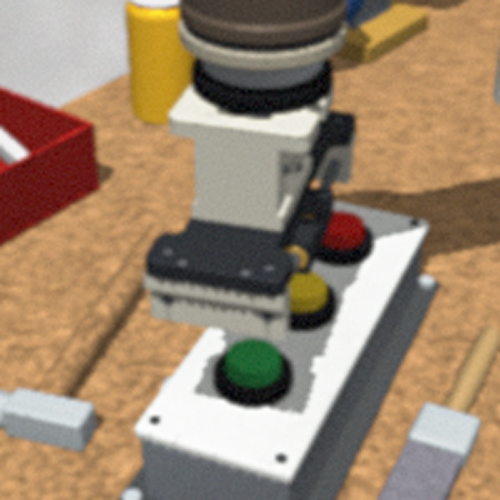

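Yellow (305,292) stands up again and green (254,362) lies just below the hidden fingertips; the network agrees with the tool position to about 3 mm. Now press green the same way.

```bash
python3 -m crank '[[[0.5,0,0],[0,0,0]],[[1,0,0],[0,0,0]],[[1.5,0,0],[0,0,0]],[[1.8,0,0],[0,0,0]],[[2.1,0,0],[0,0,0]],[[2.3,0,0],[0,0,0]],[[2.5,0,0],[0,0,0]],[[2.7,0,0],[0,0,0]],[[2.8,0,0],[0,0,0]],[[2.9,0,0],[0,0,0]],[[3,0,0],[0,0,0]],[[3,0,0],[0,0,0]],[[3,0,0],[0,0,0]]]'
```

```text
t: 8.25
eef_pos: [533.1, 108.5, 108.0]
ee_rot: [[0.001, 0.374, -0.927], [-0.0, -0.927, -0.374], [-1.0, 0.001, -0.0]]
force: [-7.5, -2.2, 19.4]
gripper_width: 0.006
```

Bottomed (19 N). Hold a little longer, then rise well clear.

```bash
python3 -m crank '[[[0,0,0],[0,0,0]],[[0,0,0],[0,0,0]],[[0,0,0],[0,0,0]],[[-0.5,0,0],[0,0,0]],[[-2,0,0],[0,0,0]],[[-5,0,0],[0,0,0]],[[-9,0,0],[0,0,0]],[[-13,0,0],[0,0,0]],[[-17,0,0],[0,0,0]],[[-20,0,0],[0,0,0]],[[-20,0,0],[0,0,0]],[[-20,0,0],[0,0,0]],[[-20,0,0],[0,0,0]]]'
python3 - <<'E'
from station import *
import numpy as np, cv2
a=read_camera("side");T=np.array(camera_model("side")["T"])
for n in ["reset_top","start_top","stop_top"]:
    for d in place_of("side",n)[:1]: print(n,round(d["confidence"],2),np.round(T[:3,:3]@d["at"]+T[:3,3],1))
print(state()["force"])
cv2.imwrite("pics/f.png",cv2.resize(a[100:300,180:380],(500,500),interpolation=2))
E
```

```text
t: 9.55
eef_pos: [532.7, 108.2, 305.5]
ee_rot: [[-0.002, 0.374, -0.927], [-0.001, -0.927, -0.374], [-1.0, -0.0, 0.002]]
force: [-0.1, -0.5, -0.4]
gripper_width: 0.004
reset_top 0.7 [557.8  29.7  92.9]
start_top 0.83 [534.9 108.3  95.1]
stop_top 0.76 [580.2 -54.4  93.3]
[-0.65954503 -0.02601647  0.34153904]
```

View pics/f.png

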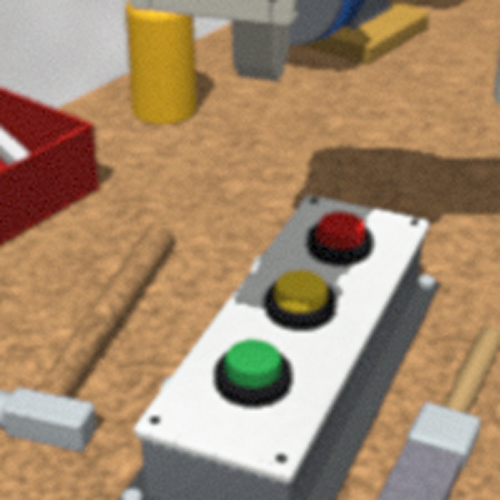

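All three caps stand up (green (253,362), yellow (301,292), red (340,232)) and the arm is clear.

```bash
python3 -c "
from station import *
print(hand_in())"
```

```text
the job is handed in; nothing more can be done
None
```

I pressed the yellow reset button and then the green start button with the closed fingertips, and handed the job in after about 10 s of robot time. It reports no verdict.

- **Presses:** I held each button at its bottom stop for about half a second. The TCP read 108.0 mm at both stops, which is the full 8 mm of travel. The vertical force was 20 N on yellow and 19 N on green, with a sideways force of about 8 N each time.
- **Red stop button:** I never touched it.
- **Last checks:** The final picture showed all three caps up, and the networks put their tops at 93 to 95 mm against the nominal 94 mm. The tool was about 19 cm above the box, and the measured force was near zero.
- **Limits of the checks:** The gripper's body hid the fingertips in both cameras during the presses. I therefore judged those from the arm's position and force readings, not from a picture. No check failed. The networks and the tool position agreed to about 3 mm.

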